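Close a plate of capsules in the spring-return capsule press

ROBOT

A 7-joint arm with a two-finger parallel gripper is mounted at the origin on the work surface; the furniture and walls round the work are solid. World frame = base frame: x ahead of the robot, y to its left, z up, the work surface at z = 0. Lengths are in m, angles in rad, forces in N, time in s.
With the tool pointing down it reaches from about 0.4 to 0.875 m from the base axis. Payload 19.3 kg.
Tool frame: the origin (TCP) lies at the very end of the fingers, on their centre line; the grasp point (between the pads) lies 19 mm behind it; z points along the fingers, y is the line along which they close (so a half turn about z gives the same grasp; the last joint's range is limited). The gripper opens to 85 mm and grips with 20 to 120 N. Pads are 22 mm wide; open, the fingers measure 114 mm over their backs; the gripper's body (76 mm by 85 mm) begins 54 mm behind the grasp point. The pads swing forward as they close: fully open they stand 13 mm farther back than shut.
Start: joints at [-1.231, 0.521, -0.036, 1.599, 0.021, 1.021, -0.113], TCP at [0.249, 0.573, 0.231] pointing down, gripper open.
Joint ranges: [-2.91, 2.91], [-0.3, 2.13], [-1.5, 1.42], [0.17, 2.43], [-1.26, 4.41], [0.16, 1.93], [-2.52, 2.52]. Speed limits (rad/s): [1.89, 1.89, 2.39, 2.39, 3.01, 3.01, 3.01].

INTERFACE

Orientations are given as [roll, pitch, yaw] about the fixed x, y, z axes, in that order (R = Rz(yaw) Ry(pitch) Rx(roll)).
In Python, from workcell import bot gives the robot as it stands.
- The arm moves only by the shell command python3 -m crank 'ROWS' [FORCE]. ROWS is a JSON object of lists of equal length, an entry for each row: "travel": the shift along the world's x, y, z in cm, a list of three; "turn": the turn, a rotation vector about the world's x, y, z in degrees, a list of three; "gripper": the closure, from 0 (fully open) to 1 (shut). A call has exactly 5 rows; each row is the pose to reach, as a shift and turn from the pose commanded when the call began; what a row does not reach only later rows make up. A row lasts 1/10 s, in which the tool goes at most 50 mm and 8.59 degrees, less where a joint would pass 70% of its speed; a pose out of reach is approached as far as the arm can. A call with a gripper value outside its range is refused whole. The fingers move at their own pace and stop on an object; FORCE is the grip in N (left out, the last holds). Time passes only in rows, so rows that repeat a pose let the fingers close, or fill a call up. It gives the time, the measured TCP pose, the force, the opening and the grip force at its end, in the units of the state.
- bot.observe(): the state, without advancing time (a new reading comes with each control period).
- bot.grab_frame(name): name is "scene" or "top" or "wrist"; returns a dict with "pixels" (400x640x3 uint8, red, green, blue), "fx", "fy", "cx", "cy" (pixels), "extrinsics" (4x4, takes a point from world to camera coordinates). Camera axes: x right, y down, z forward; pixel columns grow to the right and rows downward; lengths in m; the calibration is good to about 2 mm. A picture is of the moment at which its call begins. There is no depth.
- bot.job_done(): hands the job in; it is judged then, once.
The state is a dict: "clock": time; "qpos": joint angles; "qd": joint speeds; "joint_efforts": joint torques, N m; "position": TCP position; "tool_rot": TCP orientation; "force": force on the tool from outside, world axes, zero at the start; "moment": the same for the moment, N m; "grip_width": finger opening in m; "finger_force": force on a finger pad.
Only numpy, scipy, OpenCV 4.12 (cv2) and the standard library are available. Lean on these libraries where they do the work, as an engineer would, in place of code of your own. Each camera call takes 0.05 s, during which the arm holds its last target. There are 200 camera calls.

TASK

Close the filled capsules: slide the loaded white capsule plate, flat on the worktop and never lifted or tipped (the powder would spill), into the mouth of the grey capsule press until it is fully home against the back stop. Then take the black handle bar, bring the press arm over and down against its spring onto the plate until it reaches its stop, without slamming it, and finish while holding it there: the program ends with the robot still holding the arm on its stop. Leave the steel tin and the paper weight where they are.

Things in the scene. Friction and masses are not known exactly. Their poses are not given: they have to be found in the camera images.
- capsule_press: Grey and aluminium hand press, fixed, 245 x 156 x 98 mm without its arm. Origin on the worktop at the centre of the plate's seat; +x from the open mouth to the back stop (face at x = 55 mm), z up. Guide rails 20 mm high, 96 mm apart, x = -55 to 60; before them guides flare to 130 mm at x = -102. The floor is level with the worktop. Hinge cheeks 98 mm high at x = 89 to 141, y = +-66.
- press_axle (a point): Centre of the hinge axle of the press arm, at (115, 0, 75) mm in the press frame; the axle lies along the press's y.
- press_arm (a joint): Angle of the press arm (rad): 0 = at rest, standing 72 degrees above level; 1.25 = level, on its stop. Grows as the bar is brought toward the mouth and down. A coil spring always drives it back to 0: it flies up when let go. At the bar this takes about 3 N at the start, about 12 N on the stop with the plate in place.
- handle_bar (a point): Middle of the round black rubber handle bar joining the arm's two side beams: 18 mm thick, along the press's y, 92 mm free between the beams, 225 mm from the axle. Arm up: at (44, 0, 289) mm in the press frame; on the stop: (-110, 0, 75). The arm's pad, 70 x 76 mm, lies 115 mm from the axle, 48 mm below the line from axle to bar.
- capsule_plate: White tray 110 x 90 x 16 mm under a floating grey sheet of green capsule tops (top 31 mm up), about 0.4 kg, loose. Origin at the centre of the tray's underside, grip not counted; its +x edge (x = 55 mm) enters the press first. Behind it, at -x, a tongue 50 mm wide, 8 mm thick carries the blue grip. Fully home, its origin and axes lie on those of the press.
- plate_grip (a point): Centre of the upper part of the upright blue grip of the plate, at (-122, 0, 30) mm in the plate frame. The grip is 24 mm thick in the plate's x, 34 mm wide in its y, top 37 mm above the worktop.
- cap_sheet (a joint): How far the sheet of capsule tops is pressed down into the plate (m): 0 = standing up on its springs, 0.004 when the press arm is on its stop with the plate home, 0.005 at most. Stiffness 1500 N/m.
- steel_tin: Open round steel tin, 80 mm across, 43 mm high, bystander; origin at the centre of its underside.
- press_stone: Smooth cream paper weight, 36 x 54 x 18 mm, bystander; origin at the centre of its underside.

How it is judged:
On the way, in this order (a step that is already met when the one before it is completed fails the run):
1. the capsule plate lies fully home in the press while the arm still stands up (x of capsule_plate in the frame of capsule_press above -0.004 m and angle between the x axis of capsule_plate and the x axis of capsule_press, either way round below 0.08 rad and horizontal distance between capsule_plate and capsule_press below 0.006 m and value of joint press_arm below 0.15 rad), for 0.2 s.
2. the press arm is brought down to its stop (value of joint press_arm above 1.22 rad and value of joint cap_sheet above 0.002 m), for 0.3 s.
At the end, for the whole second after the job is handed in: The fingers hold the press arm on its stop (over 1.22 of 1.25 rad, over 2 N between fingers and arm), the capsule sheet is pressed in over 2 mm, and the plate lies flat (0.05 rad), within 4 mm of the back stop, 6 mm of the seat's centre and 0.08 rad of straight (all of step 2 and contact force between the fingers and press_arm above 2 N and x of capsule_plate in the frame of capsule_press above -0.004 m and angle between the x axis of capsule_plate and the x axis of capsule_press, either way round below 0.08 rad and horizontal distance between capsule_plate and capsule_press below 0.006 m and angle between capsule_plate's own z axis and vertical below 0.05 rad); the arm keeps its last pose, push and grip.
It fails at once if the capsule plate is lifted more than 12 mm or tipped by more than 0.15 rad (height (world z) of capsule_plate above 0.012 m or angle between capsule_plate's own z axis and vertical above 0.15 rad).
It fails at once if the arm is slammed down (faster than 4 rad/s) (velocity of joint press_arm above 4 rad/s).
It fails at once if the steel tin is moved by more than 20 mm (distance of steel_tin from where it was at the start of the episode above 0.02 m).
It fails at once if the paper weight is moved by more than 20 mm (distance of press_stone from where it was at the start of the episode above 0.02 m).
It also fails if it takes over 61 s, if anything falls off the work surface, if the arm or the gripper's body presses on something with over 40 N, if the wrist force passes 120 N, or if a joint passes its speed limit or range.

## Working session

There is one attempt and no reset: what is moved stays moved. The work goes in short steps, Python scripts to look and compute and a shell command to move; the robot and the scene stay as the last step left them, time stands still between calls to the robot, and variables do not carry over. Pictures are saved under pics/ and viewed, at most 10 in all, crops included, and the job is handed in when it is done.

```bash
mkdir -p pics
python3 - <<'E'
from workcell import bot
import cv2,numpy as np
s=bot.observe();print({k:np.round(v,3).tolist() for k,v in s.items()})
for n in("scene","top"):
    f=bot.grab_frame(n);cv2.imwrite(f"pics/{n}0.png",f["pixels"][:,:,::-1]);print(n,f["fx"],f["cx"],f["cy"],np.round(f["extrinsics"],3).tolist())
E
```

```text
{'clock': 0.0, 'qpos': [-1.231, 0.522, -0.036, 1.6, 0.021, 1.021, -0.113], 'qd': [-0.001, -0.001, 0.001, -0.001, -0.001, -0.0, 0.001], 'joint_efforts': [0.001, -92.711, 1.981, -36.992, 0.018, 0.008, 0.0], 'position': [0.249, 0.573, 0.231], 'tool_rot': [-3.14, 0.0, 2.732], 'force': [1.546, -0.095, 0.057], 'moment': [-0.009, 0.014, -0.009], 'finger_force': 0.0, 'grip_width': 0.085}
scene 451.11564709340854 319.2173322833453 199.95785725063044 [[0.895, -0.445, -0.024, -0.447], [-0.264, -0.485, -0.833, 0.3], [0.36, 0.752, -0.552, 1.019], [0.0, 0.0, 0.0, 1.0]]
top 409.4301259065816 323.08724695788567 202.87198209441337 [[0.008, -1.0, 0.002, -0.002], [-0.995, -0.008, -0.095, 0.531], [0.096, -0.001, -0.995, 1.174], [0.0, 0.0, 0.0, 1.0]]
```

View pics/top0.png

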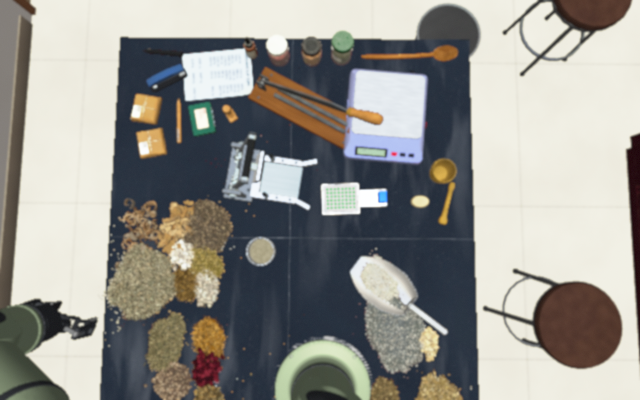

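View pics/scene0.png

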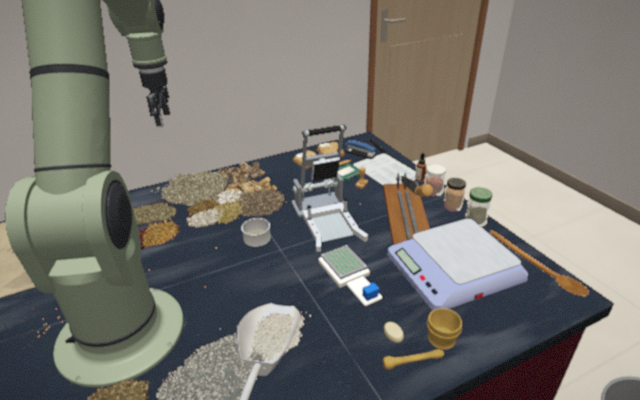

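The top view shows the plate at about (341,198), its blue grip at (382,197), the press around (270,175) with its mouth facing right, the tin at (260,250) and the stone at (420,201). Next I'll measure these on an enlarged crop.

```bash
cat > h.py <<'E'
import cv2,numpy as np
from workcell import bot
def ray(f,u,v):
    E=np.array(f["extrinsics"]);R,t=E[:3,:3],E[:3,3]
    d=R.T@np.array([(u-f["cx"])/f["fx"],(v-f["cy"])/f["fy"],1]);return -R.T@t,d
def onz(f,u,v,z):
    c,d=ray(f,u,v);return c+d*(z-c[2])/d[2]
def proj(f,p):
    E=np.array(f["extrinsics"]);q=E[:3,:3]@np.array(p)+E[:3,3]
    return f["fx"]*q[0]/q[2]+f["cx"],f["fy"]*q[1]/q[2]+f["cy"]
def blob(m,box):
    k=np.zeros(m.shape,np.uint8);x0,y0,x1,y1=box;k[y0:y1,x0:x1]=m[y0:y1,x0:x1]
    c=max(cv2.findContours(k,cv2.RETR_EXTERNAL,cv2.CHAIN_APPROX_NONE)[0],key=cv2.contourArea)
    return c,cv2.minAreaRect(c)
E
python3 - <<'E'
from h import *
f=bot.grab_frame("top");p=f["pixels"];cv2.imwrite("pics/crop.png",cv2.resize(p[120:230,215:405,::-1],None,fx=4,fy=4,interpolation=cv2.INTER_CUBIC))
h=cv2.cvtColor(p,cv2.COLOR_RGB2HSV)
g=cv2.inRange(h,(40,35,60),(90,255,255));b=cv2.inRange(h,(98,130,80),(125,255,255));w=cv2.inRange(h,(0,0,150),(180,70,255))
for n,m,box,z in(("blue",b,(365,180,400,215),.037),("notdark",cv2.inRange(h,(0,0,110),(180,255,255)),(315,175,400,220),.016),("tin",cv2.inRange(h,(0,0,90),(180,255,255)),(240,232,280,270),.043),("stone",cv2.inRange(h,(0,0,110),(180,255,255)),(405,190,434,212),.01)):
    c,r=blob(m,box);print(n,r,onz(f,*r[0],z).round(4),[onz(f,*q,z).round(3).tolist() for q in cv2.boxPoints(r)])
E
```

```text
blue ((383.5, 196.0), (10.0, 9.0), 90.0) [ 0.5512 -0.1733  0.037 ] [[0.566, -0.16, 0.037], [0.566, -0.187, 0.037], [0.537, -0.186, 0.037], [0.536, -0.16, 0.037]]
notdark ((353.81341552734375, 197.8948516845703), (32.648109436035156, 67.0217056274414), 87.39744567871094) [ 0.5472 -0.0887  0.016 ] [[0.591, 0.013, 0.016], [0.601, -0.186, 0.016], [0.504, -0.189, 0.016], [0.494, 0.008, 0.016]]
tin ((260.0, 251.0), (30.0, 30.0), 90.0) [0.3898 0.181  0.043 ] [[0.432, 0.225, 0.043], [0.433, 0.139, 0.043], [0.348, 0.137, 0.043], [0.347, 0.223, 0.043]]
stone ((420.0, 201.0), (12.0, 18.0), 90.0) [ 0.5401 -0.2857  0.01  ] [[0.558, -0.259, 0.01], [0.558, -0.313, 0.01], [0.522, -0.312, 0.01], [0.522, -0.259, 0.01]]
```

View pics/crop.png

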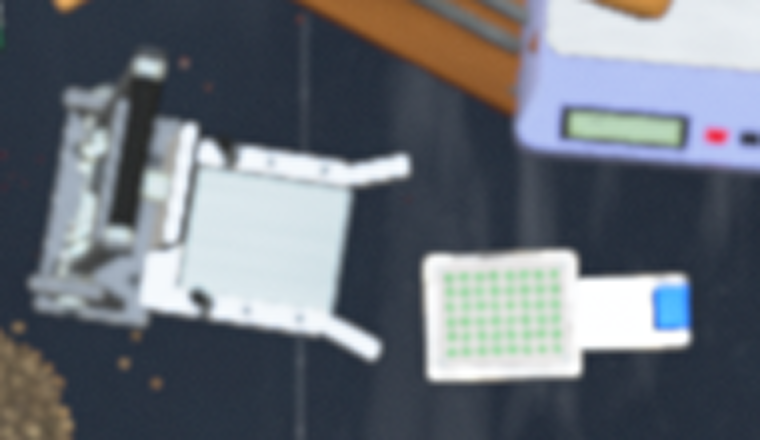

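The crop shows the press floor corners at about (195,168), (352,190), (331,312) and (180,290). The flare tips are at (408,165) and (375,352), and the handle bar runs (147,70)-(120,235). The tray corners are at (424,256), (428,380), (577,250) and (581,377).

Run:
```python
from h import *
f=bot.grab_frame("top")
W=lambda U,V,z:onz(f,215+(U+.5)/4-.5,120+(V+.5)/4-.5,z)
P={'floorFR':(352,190,0),'floorFL':(331,312,0),'floorBR':(195,168,0),'floorBL':(180,290,0),'tipR':(408,165,.02),'tipL':(375,352,.02),'bar':(134,150,.289),'barA':(147,75,.289),'barB':(121,228,.289),'trayfl':(424,256,.016),'trayfr':(428,380,.016),'traybl':(577,250,.016),'traybr':(581,377,.016),'tongue':(689,275,.008),'tongue2':(690,346,.008),'grip':(672,308,.037)}
for k,v in P.items(): print(k,W(*v).round(4)[:2])
# scene: floor & bar & plate by masks, grip by two views
g=bot.grab_frame("scene");p=g["pixels"];cv2.imwrite("pics/crops.png",cv2.resize(p[115:315,285:400,::-1],None,fx=3,fy=3,interpolation=cv2.INTER_CUBIC))
```

```text
floorFR [0.6411 0.0645]
floorFL [0.5485 0.0791]
floorBR [0.657  0.1832]
floorBL [0.5642 0.1925]
tipR [0.6566 0.0222]
tipL [0.517  0.0452]
bar [0.6102 0.176 ]
barA [0.6543 0.1696]
barB [0.5647 0.1823]
trayfl [0.589  0.0098]
trayfr [0.497  0.0061]
traybl [ 0.5944 -0.1037]
traybr [ 0.5    -0.1065]
tongue [ 0.5774 -0.1879]
tongue2 [ 0.5243 -0.1882]
grip [ 0.5493 -0.1708]
```

View pics/crops.png

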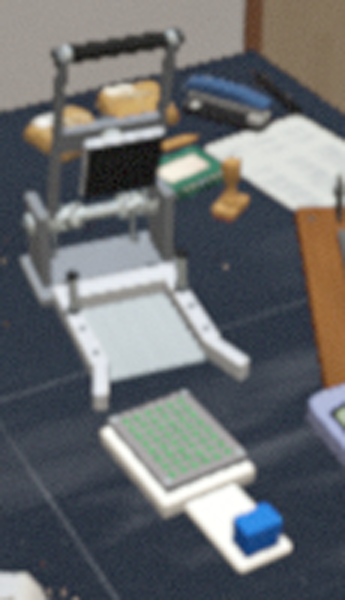

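The tray centre is at about (0.545, -0.049) with heading 92°, and the grip is at (0.5495, -0.1707). The press origin is at about (0.6025, 0.132) with heading 81.9°. I'll move above the grip, closing along the plate's x.

```bash
python3 -m crank '{"travel":[[1.8,-4.5,0],[3.6,-9,0],[5.4,-13.5,0],[7.2,-18,0],[9,-22.5,0]],"turn":[[0,0,3],[0,0,6],[0,0,9],[0,0,12],[0,0,15]],"gripper":[0,0,0,0,0]}' 60
python3 -m crank '{"travel":[[1.8,-4.5,0],[3.6,-9,0],[5.4,-13.5,0],[7.2,-18,0],[9,-22.5,0]],"turn":[[0,0,2],[0,0,4],[0,0,6],[0,0,8],[0,0,10.6]],"gripper":[0,0,0,0,0]}'
python3 -m crank '{"travel":[[1.8,-4.5,0],[3.6,-9,0],[5.4,-13.5,0],[7.2,-18,0],[9,-22.5,0]],"turn":[[0,0,0],[0,0,0],[0,0,0],[0,0,0],[0,0,0]],"gripper":[0,0,0,0,0]}'
python3 -m crank '{"travel":[[1.5,-3.5,-3],[3.05,-6.9,-6],[3.05,-6.9,-9],[3.05,-6.9,-11],[3.05,-6.9,-11]],"turn":[[0,0,0],[0,0,0],[0,0,0],[0,0,0],[0,0,0]],"gripper":[0,0,0,0,0]}'
python3 - <<'E'
from h import *
s=bot.observe();print(s["position"],s["tool_rot"],s["qpos"])
f=bot.grab_frame("wrist");cv2.imwrite("pics/w1.png",f["pixels"][:,:,::-1])
print(proj(f,[.5497,-.1705,.037]))
b=cv2.inRange(cv2.cvtColor(f["pixels"],cv2.COLOR_RGB2HSV),(98,130,80),(125,255,255));c,r=blob(b,(0,0,640,400));print(r,onz(f,*r[0],.037))
E
```

```text
clock: 0.75
position: [0.3394, 0.3464, 0.2314]
tool_rot: [3.141, 0.0, 2.996]
force: [1.4, 0.1, 0.4]
grip_width: 0.0855
finger_force: 0.0
clock: 1.25
position: [0.4294, 0.1213, 0.2315]
tool_rot: [3.141, 0.001, -3.103]
force: [1.0, 0.9, -0.4]
grip_width: 0.0853
finger_force: 0.0
clock: 1.75
position: [0.5195, -0.1038, 0.2314]
tool_rot: [3.142, 0.0, -3.105]
force: [0.8, 0.9, 0.1]
grip_width: 0.0854
finger_force: 0.0
clock: 2.25
position: [0.548, -0.1706, 0.1188]
tool_rot: [3.141, -0.004, -3.105]
force: [0.6, 0.7, 1.0]
grip_width: 0.0852
finger_force: 0.0
[ 0.5480341  -0.17057986  0.11879384] [ 3.1405464  -0.00431742 -3.1049237 ] [ 0.10542178  0.59239778  0.13157647  1.83468358 -0.11047218  0.72601446
  1.90532591]
(np.float64(322.7121545466204), np.float64(211.18547390849446))
((321.0, 211.0), (40.0, 28.0), 90.0) [ 0.54959202 -0.17189311  0.037     ]
```

View pics/w1.png

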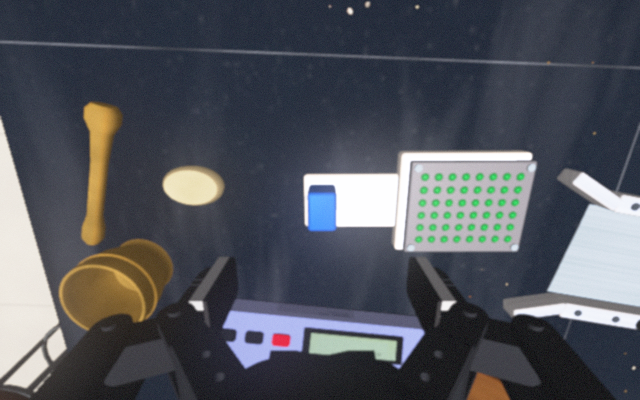

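The wrist picture confirms the grip is centred below the open fingers, at about (321,211). Now I'll descend and close.

```bash
python3 -m crank '{"travel":[[0,0,-3],[0,0,-6],[0,0,-8.5],[0,0,-10.4],[0,0,-10.4]],"turn":[[0,0,0],[0,0,0],[0,0,0],[0,0,0],[0,0,0]],"gripper":[0,0,0,0,0]}' 40
python3 -m crank '{"travel":[[0,0,0],[0,0,0],[0,0,0],[0,0,0],[0,0,0]],"turn":[[0,0,0],[0,0,0],[0,0,0],[0,0,0],[0,0,0]],"gripper":[0.3,0.5,0.7,0.8,0.8]}' 40
python3 -m crank '{"travel":[[0,0,0],[0,0,0],[0,0,0],[0,0,0],[0,0,0]],"turn":[[0,0,0],[0,0,0],[0,0,0],[0,0,0],[0,0,0]],"gripper":[0.9,0.9,0.9,0.9,0.9]}' 40
```

```text
clock: 2.8
position: [0.5492, -0.1704, 0.0167]
tool_rot: [3.141, -0.001, -3.104]
force: [-0.5, 0.0, 1.2]
grip_width: 0.0853
finger_force: 0.0
clock: 3.3
position: [0.5499, -0.1707, 0.0182]
tool_rot: [-3.142, 0.001, -3.105]
force: [-1.6, 1.3, 11.2]
grip_width: 0.0235
finger_force: 39.4
clock: 3.8
position: [0.5499, -0.1707, 0.0182]
tool_rot: [-3.142, 0.001, -3.104]
force: [-2.2, 1.3, 12.8]
grip_width: 0.023
finger_force: 39.6
```

```bash
python3 -m crank '{"travel":[[0.2,-0.1,0.1],[0.4,-0.1,0.1],[0.6,-0.2,0.1],[0.9,-0.3,0.1],[0.9,-0.3,0.1]],"turn":[[0,0,-2.5],[0,0,-5],[0,0,-7.5],[0,0,-10.2],[0,0,-10.2]],"gripper":[0.9,0.9,0.9,0.9,0.9]}' 40
python3 - <<'E'
from h import *
s=bot.observe();print(s["position"],s["tool_rot"],s["force"])
f=bot.grab_frame("top");cv2.imwrite("pics/c2.png",cv2.resize(f["pixels"][120:230,215:405,::-1],None,fx=4,fy=4,interpolation=cv2.INTER_CUBIC))
w=bot.grab_frame("wrist");cv2.imwrite("pics/w2.png",w["pixels"][:,:,::-1]);np.save("w2.npy",w,allow_pickle=True)
E
```

```text
clock: 4.3
position: [0.559, -0.1739, 0.0183]
tool_rot: [-3.141, 0.001, 2.998]
force: [0.3, 0.1, -2.7]
grip_width: 0.0228
finger_force: 39.5
[ 0.55903927 -0.17386772  0.01832166] [-3.14134686e+00  5.50888054e-04  2.99843956e+00] [ 0.25805682  0.13386015 -2.65399303]
```

View pics/w2.png

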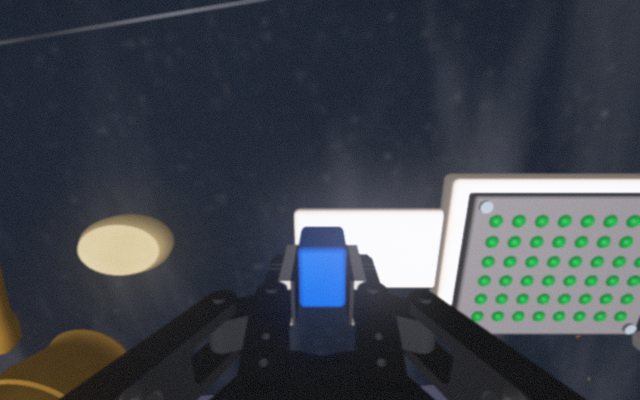

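View pics/c2.png

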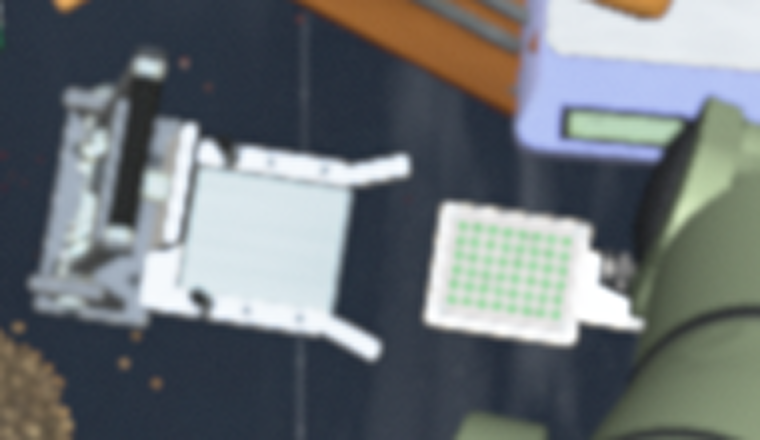

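The wrist view shows the grip held squarely. In the top crop the tray corners (442,203), (592,220), (425,322) and (575,343) lie on the press axis to within a pixel. I'll slide it in.

```bash
python3 -m crank '{"travel":[[0.2,1.6,0],[0.45,3.2,0],[0.7,4.75,0],[0.9,6.3,0],[1.13,7.9,0]],"turn":[[0,0,-0.2],[0,0,-0.4],[0,0,-0.6],[0,0,-0.6],[0,0,-0.6]],"gripper":[0.9,0.9,0.9,0.9,0.9]}' 40
python3 -m crank '{"travel":[[0.2,1.4,0],[0.4,2.8,0],[0.6,4.2,0],[0.8,5.6,0],[1.0,7,0]],"turn":[[0,0,0],[0,0,0],[0,0,0],[0,0,0],[0,0,0]],"gripper":[0.9,0.9,0.9,0.9,0.9]}' 40
python3 - <<'E'
from h import *
f=bot.grab_frame("top");cv2.imwrite("pics/c3.png",cv2.resize(f["pixels"][120:230,215:405,::-1],None,fx=4,fy=4,interpolation=cv2.INTER_CUBIC))
E
```

```text
clock: 4.9
position: [0.5699, -0.0938, 0.0183]
tool_rot: [-3.141, -0.0, 2.99]
force: [0.7, -1.2, -2.5]
grip_width: 0.0231
finger_force: 39.7
clock: 5.4
position: [0.58, -0.0236, 0.0183]
tool_rot: [-3.142, -0.0, 2.99]
force: [0.5, -0.8, -2.3]
grip_width: 0.0232
finger_force: 39.7
```

View pics/c3.png

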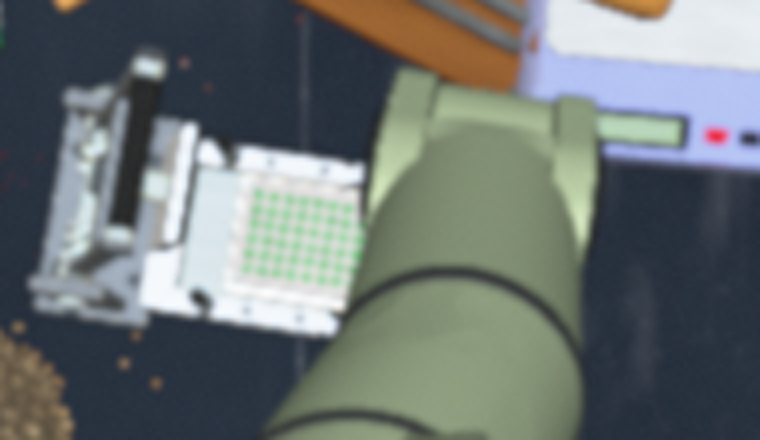

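The plate is between the rails with no side force. Its front edge is at x≈235 in the crop and the stop is at ≈185, so about 35 mm remain.

```bash
python3 -m crank '{"travel":[[0.1,0.7,0],[0.2,1.4,0],[0.3,2.1,0],[0.4,2.6,0],[0.44,3.1,0]],"turn":[[0,0,0],[0,0,0],[0,0,0],[0,0,0],[0,0,0]],"gripper":[0.9,0.9,0.9,0.9,0.9]}' 40
python3 -m crank '{"travel":[[0.02,0.15,0],[0.04,0.3,0],[0.06,0.45,0],[0.08,0.6,0],[0.08,0.6,0]],"turn":[[0,0,0],[0,0,0],[0,0,0],[0,0,0],[0,0,0]],"gripper":[0.9,0.9,0.9,0.9,0.9]}' 40
```

```text
clock: 5.95
position: [0.5843, 0.0065, 0.0183]
tool_rot: [-3.142, 0.0, 2.99]
force: [-1.4, -0.5, -1.8]
grip_width: 0.0231
finger_force: 39.8
clock: 6.45
position: [0.5851, 0.0112, 0.0184]
tool_rot: [-3.141, 0.0, 2.989]
force: [-0.8, -6.0, -1.7]
grip_width: 0.0231
finger_force: 40.0
```

```bash
python3 -m crank '{"travel":[[0.02,0.1,0],[0.03,0.2,0],[0.03,0.2,0],[0.03,0.2,0],[0.03,0.2,0]],"turn":[[0,0,0],[0,0,0],[0,0,0],[0,0,0],[0,0,0]],"gripper":[0.9,0.9,0.9,0.9,0.9]}' 40
python3 - <<'E'
from h import *
w=bot.grab_frame("scene");cv2.imwrite("pics/s3.png",cv2.resize(w["pixels"][110:290,270:420,::-1],None,fx=3,fy=3,interpolation=cv2.INTER_CUBIC))
E
```

```text
clock: 6.95
position: [0.5851, 0.0113, 0.0184]
tool_rot: [-3.139, 0.0, 2.988]
force: [-0.9, -15.0, 0.2]
grip_width: 0.023
finger_force: 40.3
```

View pics/s3.png

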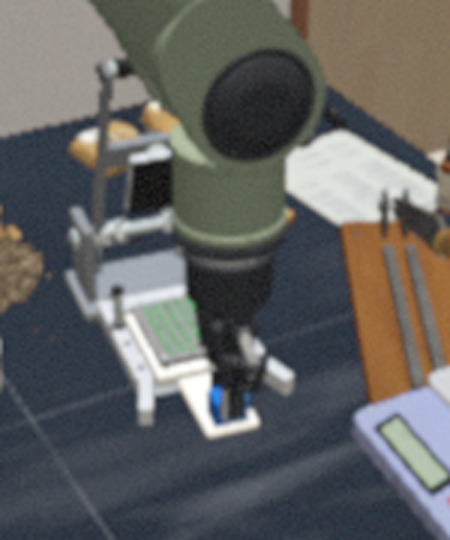

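The plate is hard against the stop: the position froze at y=0.0113 while the push rose to 15 N. The picture shows the tray between the rails and the arm still up. I'll relax, release, rise and go over the bar at about (0.610, 0.1755, 0.289).

```bash
python3 -m crank '{"travel":[[-0.02,-0.15,0],[-0.04,-0.3,0],[-0.04,-0.3,0],[-0.04,-0.3,0],[-0.04,-0.3,0]],"turn":[[0,0,0],[0,0,0],[0,0,0],[0,0,0],[0,0,0]],"gripper":[0.9,0.9,0.85,0.4,0.4]}' 20
python3 -m crank '{"travel":[[0,0,0],[0,0,1],[0,0,3],[0,0,6],[0,0,10]],"turn":[[0,0,0],[0,0,0],[0,0,0],[0,0,0],[0,0,0]],"gripper":[0.4,0.4,0.4,0.3,0.3]}' 20
python3 -m crank '{"travel":[[0,0,5],[0,0,10],[0,0,15],[0,0,20],[0,0,25]],"turn":[[0,0,0],[0,0,0],[0,0,0],[0,0,0],[0,0,0]],"gripper":[0,0,0,0,0]}'
python3 - <<'E'
from h import *
t=bot.grab_frame("top");g=bot.grab_frame("scene")
cv2.imwrite("pics/c4.png",np.hstack([cv2.resize(t["pixels"][130:210,220:330,::-1],None,fx=3.6,fy=3.6,interpolation=cv2.INTER_CUBIC),cv2.resize(g["pixels"][110:190,290:400,::-1],None,fx=3.6,fy=3.6,interpolation=cv2.INTER_CUBIC)]))
E
```

```text
clock: 7.5
position: [0.5851, 0.0116, 0.0184]
tool_rot: [3.141, 0.0, 2.99]
force: [-0.1, -0.4, 0.8]
grip_width: 0.0507
finger_force: 0.0
clock: 8.0
position: [0.5841, 0.0112, 0.1191]
tool_rot: [-3.141, -0.002, 2.99]
force: [-0.1, 0.3, 0.2]
grip_width: 0.0596
finger_force: 0.0
clock: 8.5
position: [0.5842, 0.0111, 0.3715]
tool_rot: [3.141, 0.001, 2.99]
force: [0.1, -0.9, -0.2]
grip_width: 0.0855
finger_force: 0.0
```

View pics/c4.png

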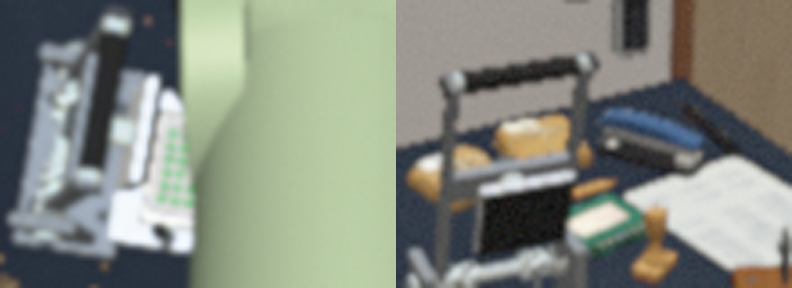

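The plate front is at the back stop, and the bar's middle shows at about (104,103) in the top half and (524,73) in the scene half. I'll triangulate it.

Run:
```python
from h import *
t=bot.grab_frame("top");g=bot.grab_frame("scene")
a,d=ray(t,248.6,158.4);b,e=ray(g,325.3,130.05)
s=np.linalg.lstsq(np.c_[d,-e],b-a,rcond=None)[0];print(a+s[0]*d,b+s[1]*e,proj(t,[.610,.1755,.289]),proj(g,[.610,.1755,.289]))
```

```text
[0.60698865 0.17462166 0.28997476] [0.61141191 0.1726836  0.29052526] (np.float64(248.3274302764099), np.float64(157.1965628356358)) (np.float64(324.36295762791053), np.float64(130.29486485064305))
```

```bash
python3 -m crank '{"travel":[[0.6,4,0],[1.2,8,0],[1.9,12.5,0],[2.5,16.4,0],[2.5,16.4,0]],"turn":[[0,0,0],[0,0,0],[0,0,0],[0,0,0],[0,0,0]],"gripper":[0,0,0,0,0]}' 20
python3 -m crank '{"travel":[[0,0,-2.5],[0,0,-5],[0,0,-7.5],[0,0,-10],[0,0,-10]],"turn":[[0,0,0],[0,0,0],[0,0,0],[0,0,0],[0,0,0]],"gripper":[0,0,0,0,0]}'
python3 -m crank '{"travel":[[0,0,0],[0,0,0],[0,0,0],[0,0,0],[0,0,0]],"turn":[[0,0,0],[0,0,0],[0,0,0],[0,0,0],[0,0,0]],"gripper":[0.3,0.5,0.7,1,1]}' 40
```

```text
clock: 9.2
position: [0.6089, 0.1814, 0.3661]
tool_rot: [3.141, -0.003, 2.997]
force: [-0.4, -1.0, -0.6]
grip_width: 0.0856
finger_force: 0.0
clock: 9.7
position: [0.608, 0.1745, 0.2646]
tool_rot: [-3.138, -0.006, 2.99]
force: [0.3, -0.1, -0.5]
grip_width: 0.085
finger_force: 0.0
clock: 10.2
position: [0.6101, 0.1753, 0.2689]
tool_rot: [3.141, 0.001, 2.99]
force: [-1.3, 0.9, 5.2]
grip_width: 0.0165
finger_force: 38.8
```

Run:
```python
import numpy as np
p0=np.radians(71.9);P=np.radians(71.9-3.6*np.arange(0,21))
a=22.5*(np.cos(P)-np.cos(p0));z=22.5*(np.sin(P)-np.sin(p0))
T=np.c_[-a*.146,-a*.989,z]
for c in range(4):print((T[5*c+1:5*c+6]-T[5*c]).round(2).tolist())
```

```text
[[-0.19, -1.31, -0.48], [-0.38, -2.6, -1.04], [-0.57, -3.84, -1.69], [-0.74, -5.04, -2.41], [-0.91, -6.2, -3.21]]
[[-0.16, -1.1, -0.87], [-0.32, -2.15, -1.8], [-0.46, -3.14, -2.81], [-0.6, -4.06, -3.87], [-0.73, -4.91, -4.99]]
[[-0.12, -0.78, -1.17], [-0.22, -1.49, -2.39], [-0.31, -2.13, -3.65], [-0.4, -2.68, -4.95], [-0.47, -3.15, -6.28]]
[[-0.06, -0.39, -1.36], [-0.1, -0.69, -2.74], [-0.13, -0.91, -4.13], [-0.15, -1.04, -5.54], [-0.16, -1.08, -6.95]]
```

```bash
python3 -m crank '{"travel":[[-0.19,-1.31,-0.48],[-0.38,-2.6,-1.04],[-0.57,-3.84,-1.69],[-0.74,-5.04,-2.41],[-0.91,-6.2,-3.21]],"turn":[[0,0,0],[0,0,0],[0,0,0],[0,0,0],[0,0,0]],"gripper":[1,1,1,1,1]}' 40
python3 -c "
from workcell import bot;s=bot.observe();print(s['moment'],s['force'])"
```

```text
clock: 10.7
position: [0.6008, 0.1125, 0.2362]
tool_rot: [3.141, 0.0, 2.99]
force: [-1.4, 0.5, 8.6]
grip_width: 0.0166
finger_force: 40.3
[0.50898048 0.27546715 0.03729526] [-1.43911631  0.52865832  8.63812393]
```

Forces are low, so I'll continue along the arc.

```bash
python3 -m crank '{"travel":[[-0.16,-1.1,-0.87],[-0.32,-2.15,-1.8],[-0.46,-3.14,-2.81],[-0.6,-4.06,-3.87],[-0.73,-4.91,-4.99]],"turn":[[0,0,0],[0,0,0],[0,0,0],[0,0,0],[0,0,0]],"gripper":[1,1,1,1,1]}' 50
python3 -m crank '{"travel":[[-0.12,-0.78,-1.17],[-0.22,-1.49,-2.39],[-0.31,-2.13,-3.65],[-0.4,-2.68,-4.95],[-0.47,-3.15,-6.28]],"turn":[[0,0,0],[0,0,0],[0,0,0],[0,0,0],[0,0,0]],"gripper":[1,1,1,1,1]}' 60
```

```text
clock: 11.2
position: [0.5937, 0.0636, 0.186]
tool_rot: [3.141, 0.001, 2.99]
force: [3.0, 6.9, 4.5]
grip_width: 0.0167
finger_force: 49.1
clock: 11.7
position: [0.5891, 0.0329, 0.1231]
tool_rot: [3.14, 0.001, 2.99]
force: [3.5, 10.3, 5.8]
grip_width: 0.0163
finger_force: 59.6
```

```bash
python3 -m crank '{"travel":[[-0.05,-0.3,-1.0],[-0.07,-0.45,-2.0],[-0.09,-0.65,-3.2],[-0.11,-0.75,-4.3],[-0.12,-0.8,-5.2]],"turn":[[0,0,0],[0,0,0],[0,0,0],[0,0,0],[0,0,0]],"gripper":[1,1,1,1,1]}' 80
python3 -m crank '{"travel":[[0,-0.05,-0.4],[0,-0.1,-0.8],[0,-0.1,-1.2],[0,-0.1,-1.5],[0,-0.1,-1.5]],"turn":[[0,0,0],[0,0,0],[0,0,0],[0,0,0],[0,0,0]],"gripper":[1,1,1,1,1]}' 80
```

```text
clock: 12.2
position: [0.5877, 0.0234, 0.0711]
tool_rot: [-3.141, 0.001, 2.989]
force: [-0.4, -1.6, 8.2]
grip_width: 0.016
finger_force: 81.2
clock: 12.7
position: [0.5876, 0.023, 0.0565]
tool_rot: [-3.142, 0.0, 2.99]
force: [-2.3, 0.3, 12.7]
grip_width: 0.0156
finger_force: 81.7
```

```bash
python3 -m crank '{"travel":[[0,0,-0.1],[0,0,-0.2],[0,0,-0.3],[0,0,-0.3],[0,0,-0.3]],"turn":[[0,0,0],[0,0,0],[0,0,0],[0,0,0],[0,0,0]],"gripper":[1,1,1,1,1]}' 80
```

```text
clock: 13.2
position: [0.5878, 0.0228, 0.054]
tool_rot: [-3.141, 0.001, 2.99]
force: [-2.4, 2.0, 16.5]
grip_width: 0.0155
finger_force: 83.8
```

```bash
python3 -m crank '{"travel":[[0,0,-0.1],[0,0,-0.2],[0,0,-0.2],[0,0,-0.2],[0,0,-0.2]],"turn":[[0,0,0],[0,0,0],[0,0,0],[0,0,0],[0,0,0]],"gripper":[1,1,1,1,1]}' 80
python3 -m crank '{"travel":[[0,0,-0.1],[0,0,-0.1],[0,0,-0.1],[0,0,-0.1],[0,0,-0.1]],"turn":[[0,0,0],[0,0,0],[0,0,0],[0,0,0],[0,0,0]],"gripper":[1,1,1,1,1]}' 80
python3 - <<'E'
from h import *
s=bot.observe();print(s["force"],s["moment"])
g=bot.grab_frame("scene");t=bot.grab_frame("top")
for f in(g,t):
    b=cv2.inRange(cv2.cvtColor(f["pixels"],cv2.COLOR_RGB2HSV),(98,130,80),(125,255,255))
    q=proj(f,[.5851,.0113,.033]);x,y=int(q[0]),int(q[1]);print(q)
    try:print(blob(b,(x-20,y-20,x+20,y+20))[1])
    except Exception as e:print(e)
E
```

```text
clock: 13.7
position: [0.5879, 0.0228, 0.0528]
tool_rot: [-3.142, 0.001, 2.99]
force: [-7.0, 1.0, 31.5]
grip_width: 0.0155
finger_force: 85.6
clock: 14.2
position: [0.5879, 0.0228, 0.0523]
tool_rot: [3.141, 0.001, 2.99]
force: [-11.5, 2.0, 44.5]
grip_width: 0.0156
finger_force: 86.9
[-11.46178671   2.01097637  44.46085026] [-0.04358524  2.44507297 -0.11818929]
(np.float64(345.4180486316671), np.float64(241.6486922342181))
((346.6896667480469, 243.77589416503906), (10.635822296142578, 13.787177085876465), 66.80140686035156)
(np.float64(320.06520661811123), np.float64(184.12060641720046))
max() iterable argument is empty
```

The press stalls at the expected stop height, and force climbs only from commanded over-travel. I'll ease off slightly, hold, and hand in.

```bash
python3 -m crank '{"travel":[[0,0,0.1],[0,0,0.1],[0,0,0.1],[0,0,0.1],[0,0,0.1]],"turn":[[0,0,0],[0,0,0],[0,0,0],[0,0,0],[0,0,0]],"gripper":[1,1,1,1,1]}' 80
python3 -c "
from workcell import bot;print(bot.job_done())"
```

```text
clock: 14.8
position: [0.5878, 0.0228, 0.0528]
tool_rot: [-3.142, 0.001, 2.99]
force: [-9.0, 1.8, 33.0]
grip_width: 0.0157
finger_force: 85.6
the job is handed in; nothing more can be done
None
```

I slid the plate in until it stopped against the back stop and handed the job in at 14.8 s with the robot holding the press arm down at about 33 N. The hand-in gave no verdict, and the arm being on its stop is inferred from where it stalled and the force rise, not from a picture.

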